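# Plug the test gauge into the airbrush compressor's quick coupler

### The arm

A 6-joint arm with a two-finger parallel gripper is mounted at the origin on the work surface. World frame = base frame: x ahead of the robot, y to its left, z up, the work surface at z = 0. Lengths are in m, angles in rad, forces in N, time in s.
With the tool pointing down it reaches from about 0.25 to 0.775 m from the base axis. Payload 4 kg.
Tool frame: the origin (TCP) lies on the centre line of the jaws, within the pads' length; the fingertips stand 14 mm ahead of it and the grasp point (between the pads) lies 5 mm behind it (robot.tcp_to_tips is the distance from the TCP to the fingertips, in m); z points along the fingers, y is the line along which they close (so a half turn about z gives the same grasp; the last joint's range is limited). The gripper opens to 94 mm and grips with 3 to 60 N. Pads are 16 mm wide; open, the fingers measure 119 mm over their backs; the gripper's body (75 mm by 177 mm) begins 78 mm behind the grasp point.
Start: joints at [1.082, 0.087, 1.371, -0, 1.684, -0.103], TCP at [0.207, 0.51, 0.22] pointing down, gripper open.
Joint ranges: [-3.1, 3.1], [-0.76, 2.03], [0.27, 2.55], [-1.08, 4.22], [0.17, 2.65], [-2.57, 2.57]. Speed limits (rad/s): [2.79, 2.79, 3.14, 3.14, 3.14, 3.14].

### API

Orientations are given as [roll, pitch, yaw] about the fixed x, y, z axes, in that order (R = Rz(yaw) Ry(pitch) Rx(roll)).
In Python, from bench import robot gives the robot as it stands.
- The arm moves only by the tool carry_out, never from a script. Its argument "increments" is a list of rows, each a list of 3 entries, a list of its own where there are three numbers: the closure in counts, from 0 (fully open) to 255 (shut), then the shift along the tool's x, y, z in mm, then the turn about the tool's z in degrees. In form: [[fingers, [dx, dy, dz], twist], ...]. A call has 1 to 8 rows; each row shifts and turns the commanded pose from where the row before left it, along the tool's axes as they then stand; what a row does not reach is not made up. A row lasts 1/10 s, in which the tool goes at most 50 mm and 8.59 degrees, less where a joint would pass 70% of its speed; a pose out of reach is approached as far as the arm can. A call with a gripper value outside its range is refused whole. The fingers move at their own pace and stop on an object; the grip force is fixed at half the most. Time passes only in rows, so rows that do not move let the fingers close. It gives the time, the measured TCP pose, the force, the opening and the grip force at its end, in the units of the state.
- robot.get_obs(): the state, without advancing time (a new reading comes with each control period).
- robot.snapshot(name): name is "side" or "top"; returns the picture (420x560x3 uint8, blue, green, red); there is no depth.
- robot.get_calibration(name): a dict with "vfov" (degrees; the focal length in pixels is half the picture's height over the tangent of half this angle, whatever the lens; pixels are square), "cx", "cy" (the principal point, pixels), "T" (4x4, takes a point from camera to world coordinates). Camera axes: x right, y down, z forward; pixel columns grow to the right and rows downward; lengths in m; the calibration is good to about 2 mm. A picture is of the moment at which its call begins. get_calibration takes no time and is no camera call.
- robot.close_job(): hands the job in; it is judged then, once.
The state is a dict: "time": time; "joint_positions": joint angles; "qvel": joint speeds; "joint_torque": joint torques, N m; "tool_pos": TCP position; "ee_rot": TCP orientation; "wrist_force": force on the tool from outside, world axes, zero at the start; "wrist_torque": the same for the moment, N m; "width": finger opening in m; "finger_force": force on a finger pad.
Only numpy, scipy, OpenCV 4.12 (cv2) and the standard library are available. Lean on these libraries where they do the work, as an engineer would, in place of code of your own. Each camera call takes 0.05 s, during which the arm holds its last target. There are 200 camera calls.

### The job

The quick coupler on top of the little red airbrush compressor has been left with its sleeve sprung forward, so it will not take a plug: draw the sleeve back until it catches and stays back on its own. Then take the pressure gauge out of the wooden fittings block and push its plug straight into the coupler, fully home, so that the sleeve springs forward over it and locks it, and let go with the gauge standing upright in the coupler. Work gently, never leaning hard on the compressor, which gives on soft rubber feet, and do not disturb the brass blow nozzle, the jar or the tin.

Things in the scene. Friction and masses are not known exactly. Their poses are not given: they have to be found in the camera images.
- compressor: red airbrush compressor, 220 x 140 mm; motor top 102 mm, handle bar at the +x end 117 mm high. Cannot slide, but the machine gives straight down on its rubber feet under load, about 3.5 N per mm, stop at 10 mm: coupler and sleeve sink about 3 mm while worked and rise when let go. Origin at bench level under the machine's middle; x from regulator end to motor end, z up.
- outlet (a point): centre of the open mouth of the upright brass coupler, 140 mm above the bench, 60 mm from the compressor's origin towards -x; z up along the bore, x and y as the compressor's; sinks with the machine. Bore 13.2 mm wide, rim 20 mm across. Nothing else within 40 mm of the coupler is higher than 76 mm.
- bore_lock (a point): point on the bore's axis 12 mm below the mouth, at the locking pieces. Sleeve forward: they stop any plug here. Sleeve caught back: the plug meets a spring valve 10 mm down, then needs 10 to 13 N of steady push; in its last 1.5 mm the pieces drop into its groove, the force halves and the sleeve flies forward. Locked, the plug has 1.5 mm of end play.
- sleeve_flange (a point): on the coupler's axis, at the upper face of the sleeve's rear flange; moves with the sleeve. Above it the knurled steel barrel, 28 mm across, 22 mm tall; below it the flange, 33 mm across, 4 mm thick, a 2.5 mm ledge to pull on. Sleeve forward: this point is 25 mm and the barrel's top edge 3 mm below the mouth.
- sleeve (a joint): travel of the sleeve back (down), m: 0 = sprung fully forward, 0.0065 = stop. Its spring takes 6 to 7 N to start and 8 to 9 N where it catches (just past 0.004, no click felt), about 10 N at the stop. Let go past the catch it stays back at about 0.0037 until a plug is home; let go earlier it springs forward again.
- machine (a joint): how far the machine has sunk on its rubber feet, m: 0 at rest, positive down, 3.5 N per mm. The work itself takes 0.003 to 0.004; beyond 0.007 (25 N) it is being leaned on too hard.
- gauge: pressure gauge with a plug at its foot, 0.16 kg, 64 mm tall above the origin. Origin: centre of the lower face of its hexagonal steel collar (20 mm across, 10 mm tall), the face that seats on the coupler's rim; z up, x towards the dial side. Between collar and case a 12 mm square brass stem.
- gauge_case (a point): centre of the gauge's round dark case, 44 mm above the gauge's origin: 40 mm diameter, 24 mm thick along the gauge's x (white dial on +x), so 40 mm wide to grip along y.
- plug_tip (a point): lower end of the gauge's steel plug, 22 mm below the gauge's origin. Plug 12 mm diameter, its tip tapered to 9 mm over the last 1.5 mm, with a 7 mm groove from 9 to 15 mm below the origin.
- rack: fixed wooden fittings block 70 x 180 x 40 mm (x, y, z), origin under its centre, with two 14.5 mm holes, 27 mm deep, at y = -40 and +40 mm. The gauge stands upright in one, the blow nozzle in the other, their collars resting on the top.
- nozzle: brass blow nozzle on the same steel plug, standing in the other hole of the block, 55 mm tall above it, 20 mm wide; origin as the gauge's. To be left in place.
- jar: closed amber glass jar, 60 mm diameter, 85 mm tall, origin under its centre. To be left alone.
- tin: closed paint tin, 68 mm diameter, 75 mm tall, origin under its centre. To be left alone.

How it is judged:
On the way:
1. the sleeve is drawn back and stays back with nothing touching it (value of joint sleeve above 0.003 m and contact force between each of the arm, the fingers and compressor below 0.1 N), for 0.2 s.
At the end, for the whole second after the job is handed in: The gauge stands at rest in the coupler, upright within 0.08 rad, its collar within 3 mm of the coupler's rim (the lock's end play included) and within 3 mm of its centre, with the sleeve sprung fully forward (within 1.2 mm); nozzle within 10 mm, jar and tin within 15 mm of where they stood (value of joint sleeve below 0.0012 m and z of gauge in the frame of outlet below 0.003 m and horizontal distance between gauge and outlet below 0.003 m and angle between gauge's own z axis and vertical below 0.08 rad and linear speed of gauge below 0.01 m/s and distance of nozzle from where it was at the start of the episode below 0.01 m and distance of each of jar, tin from where it was at the start of the episode below 0.015 m); the robot touches nothing.
It fails at once if the compressor is leaned on with more than about 25 N (it sinks more than 7 mm on its feet), through the sleeve, the plug or otherwise (value of joint machine above 0.007 m).
It fails at once if the gauge is dropped or tipped over (angle between gauge's own z axis and vertical above 0.6 rad).
It fails at once if the blow nozzle is moved more than 10 mm (distance of nozzle from where it was at the start of the episode above 0.01 m).
It fails at once if the jar or the tin is moved more than 15 mm (distance of any of jar, tin from where it was at the start of the episode above 0.015 m).
It also fails if it takes over 64 s, if anything falls off the work surface, if the arm or the gripper's body presses on something with over 40 N, if the wrist force passes 120 N, or if a joint passes its speed limit or range.

## Working session

There is one attempt and no reset: what is moved stays moved. The work goes in short steps, Python scripts to look and compute and a tool call to move; the robot and the scene stay as the last step left them, time stands still between calls to the robot, and variables do not carry over. Pictures are saved under pics/ and viewed, at most 12 in all, crops included, and the job is handed in when it is done.

Besides the shell and the picture viewer there is one more tool, called in YAML: its name, and indented under it one key for each argument. carry_out: Moves the arm, as the interface text tells. Its arguments: {"type":"object","properties":{"increments":{"type":"array","items":{"type":"array"}}},"required":["increments"]}

```bash
mkdir -p pics
cat > h.py <<'E'
import numpy as np, cv2
from bench import robot
def snap(n,f):
    im=robot.snapshot(n); cv2.imwrite('pics/'+f,im); return im
def cam(n):
    c=robot.get_calibration(n); T=np.array(c['T']); f=210/np.tan(np.radians(c['vfov'])/2); return c,T,f
def ray(n,u,v):
    c,T,f=cam(n); d=T[:3,:3]@np.array([(u-c['cx'])/f,(v-c['cy'])/f,1]); return T[:3,3],d
def atz(n,u,v,z):
    o,d=ray(n,u,v); return o+d*(z-o[2])/d[2]
def proj(n,p):
    c,T,f=cam(n); q=T[:3,:3].T@(np.array(p)-T[:3,3]); return np.array([c['cx']+f*q[0]/q[2],c['cy']+f*q[1]/q[2]])
def crop(im,u0,v0,w,h,s,f):
    cv2.imwrite('pics/'+f,cv2.resize(im[v0:v0+h,u0:u0+w],None,fx=s,fy=s,interpolation=cv2.INTER_CUBIC))
E
python3 - <<'E'
from h import *
a=snap('top','t0.png');b=snap('side','s0.png')
cv2.imwrite('pics/both.png',np.vstack([a,b])[:, :]) 
for n in('top','side'):
    c,T,f=cam(n);print(n,f,c['cx'],c['cy'],c);
print(robot.get_obs())
E
```

```text
top 429.7268662239109 282.2032954669794 210.39429968301124 {'vfov': 52.08790108986409, 'cx': 282.2032954669794, 'cy': 210.39429968301124, 'T': array([[-3.31964189e-03, -9.86963888e-01,  1.60907625e-01,
         3.90912609e-01],
       [-9.99821565e-01,  2.83516359e-04, -1.88880368e-02,
         2.03614432e-02],
       [ 1.85961903e-02, -1.60941615e-01, -9.86788720e-01,
         1.01728593e+00],
       [ 0.00000000e+00,  0.00000000e+00,  0.00000000e+00,
         1.00000000e+00]])}
side 412.21446808700665 283.4193089710873 200.82113024894934 {'vfov': 53.992548640416004, 'cx': 283.4193089710873, 'cy': 200.82113024894934, 'T': array([[ 0.94691357, -0.15334698,  0.28255867,  0.3074358 ],
       [-0.32148037, -0.45781069,  0.82889067, -0.65756709],
       [ 0.0022505 , -0.87572489, -0.48280519,  0.50375683],
       [ 0.        ,  0.        ,  0.        ,  1.        ]])}
{'time': 0.1, 'joint_positions': array([ 1.08189051e+00,  8.78840767e-02,  1.37204271e+00, -3.47563701e-06,
        1.68360112e+00, -1.03075924e-01]), 'qvel': array([ 5.68300511e-04, -5.79986080e-04, -4.04472698e-03,  1.50389303e-03,
       -9.59038680e-04,  2.38678748e-05]), 'joint_torque': array([ 2.45207120e-03, -3.41252625e+01, -3.03301728e+01,  7.20900251e-02,
        3.03987879e-02, -1.04221060e-04]), 'tool_pos': array([0.20676257, 0.50917371, 0.21845021]), 'ee_rot': array([-3.13966732e+00, -1.95688340e-04,  2.75576218e+00]), 'wrist_force': array([-1.84247568, -0.03913897, -0.22168496]), 'wrist_torque': array([-0.03632392,  0.00018101, -0.00532651]), 'finger_force': 0.0, 'width': 0.09379491683589856}
```

View pics/t0.png

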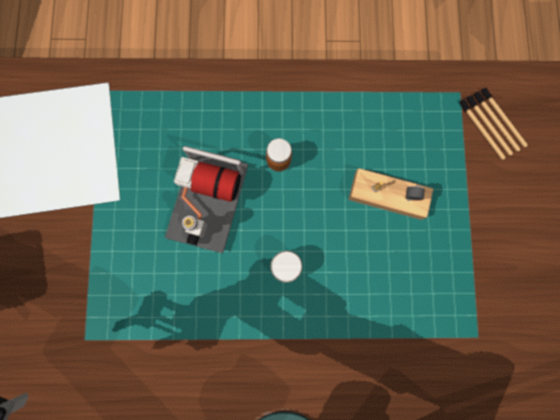

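View pics/s0.png

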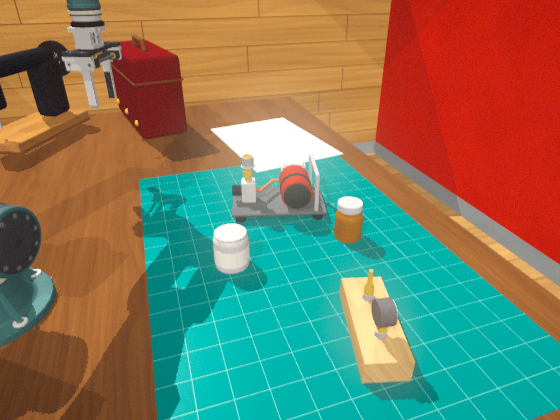

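Run:
```python
from h import *
a=cv2.imread('pics/t0.png');b=cv2.imread('pics/s0.png')
R=lambda im,u,v,w,h:cv2.resize(im[v:v+h,u:u+w],(400,300),interpolation=cv2.INTER_CUBIC)
cv2.imwrite('pics/c1.png',np.vstack([np.hstack([R(a,155,180,100,75),R(a,345,155,100,75)]),np.hstack([R(b,210,145,100,75),R(b,328,260,100,75)])]))
```

```text
(no output)
```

View pics/c1.png

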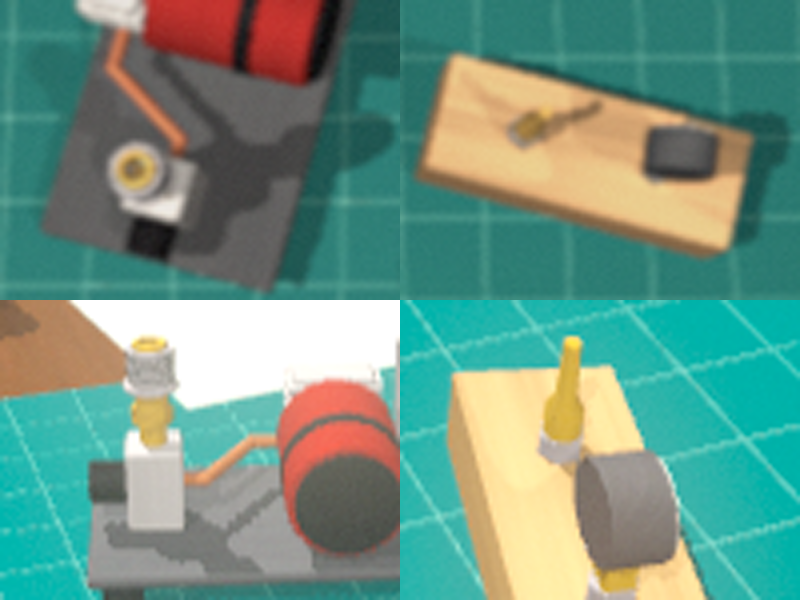

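```bash
cat >> h.py <<'E'
def tri(ut,us):
    o1,d1=ray('top',*ut);o2,d2=ray('side',*us)
    s=np.linalg.lstsq(np.c_[d1,-d2],o2-o1,rcond=None)[0]; p,q=o1+s[0]*d1,o2+s[1]*d2
    return (p+q)/2,np.linalg.norm(p-q)
E
python3 - <<'E'
from h import *
np.set_printoptions(precision=4,suppress=True)
k=-.375
print('mouth',tri((189+k,222.25+k),(247.75+k,155.5+k)),atz('top',189+k,222.25+k,.14),atz('side',247.75+k,155.5+k,.14))
print('case',tri((415.5+k,193+k),(385+k,312.5+k)),atz('top',415.1,192.6,.084),atz('side',384.6,312.1,.084))
for n,c in (('UL',(455,55)),('UR',(752,135)),('LR',(727,252)),('LL',(420,178))):
    print(n,atz('top',(c[0]-400)/4+345+k,c[1]/4+155+k,.04))
for n,c in (('L',(45,232)),('R',(272,292))):
    print(n,atz('top',c[0]/4+155+k,c[1]/4+180+k,.02))
for n,c in (('nozcollar',(540,120)),):
    print(n,atz('top',(c[0]-400)/4+345+k,c[1]/4+155+k,.06))
print('nozcollar side',atz('side',(560-400)/4+328+k,(445-300)/4+260+k,.045))
print('jar',atz('top',279,147,.085),'tin',atz('top',286,267,.075))
# handle ends
print(atz('top',183,149,.117),atz('top',240,164,.117))
E
```

```text
mouth (array([0.5105, 0.1953, 0.1411]), np.float64(0.0010898397371330816)) [0.5102 0.1957 0.14  ] [0.5117 0.198  0.14  ]
case (array([ 0.5828, -0.2934,  0.0858]), np.float64(8.247465257608174e-05)) [ 0.5832 -0.2939  0.084 ] [ 0.5841 -0.2917  0.084 ]
UL [ 0.6503 -0.1777  0.04  ]
UR [ 0.6024 -0.3505  0.04  ]
LR [ 0.5332 -0.3318  0.04  ]
LL [ 0.5767 -0.155   0.04  ]
L [0.4897 0.271  0.02  ]
R [0.4548 0.1392 0.02  ]
nozcollar [ 0.6067 -0.2213  0.06  ]
nozcollar side [ 0.6028 -0.2167  0.045 ]
jar [0.6876 0.0093 0.085 ] tin [ 0.4198 -0.0055  0.075 ]
[0.6724 0.2174 0.117 ] [0.6391 0.0938 0.117 ]
```

carry_out:
  increments:
    - [0,[0,0,0],-8]
    - [0,[0,0,0],-8]
    - [0,[0,0,0],-6]
    - [0,[-30,-30,0],0]
    - [0,[-30,-30,0],0]
    - [0,[-30,-30,0],0]
    - [0,[-30,-30,0],0]
    - [0,[0,0,0],0]

```text
time: 0.9
tool_pos: [0.3296, 0.3861, 0.2189]
ee_rot: [-3.139, 0.001, 3.133]
wrist_force: [-0.6, 1.0, -0.6]
width: 0.0938
finger_force: 0.0
```

Remaining to (0.511,0.197): +181, −189 mm.

carry_out:
  increments:
    - [0,[-30,-31,0],0]
    - [0,[-30,-31,0],0]
    - [0,[-30,-31,0],0]
    - [0,[-30,-32,0],0]
    - [0,[-30,-32,0],0]
    - [0,[-31,-32,0],0]
    - [0,[0,0,15],-0.5]
    - [0,[0,0,15],0]

```text
time: 1.7
tool_pos: [0.5075, 0.2002, 0.1883]
ee_rot: [3.141, -0.001, -3.136]
wrist_force: [0.2, -0.2, -0.5]
width: 0.094
finger_force: 0.0
```

carry_out:
  increments:
    - [0,[0,0,0],0]
    - [0,[0,0,0],0]
    - [0,[0,0,0],0]

```text
time: 2.0
tool_pos: [0.5068, 0.2013, 0.1901]
ee_rot: [3.141, 0.001, -3.133]
wrist_force: [-1.0, 0.1, 0.5]
width: 0.0941
finger_force: 0.0
```

Run:
```python
from h import *
a=snap('top','t1.png');b=snap('side','s1.png')
R=lambda im,u,v,w,h:cv2.resize(im[v:v+h,u:u+w],(400,600),interpolation=cv2.INTER_CUBIC)
cv2.imwrite('pics/c2.png',np.hstack([R(a,150,150,100,150),R(b,200,70,100,150)]))
o=robot.get_obs();p=o['tool_pos'];print(p,o['ee_rot'],o['joint_positions'],proj('side',p),proj('side',p-[0,0,.014]),proj('side',[.511,.197,.14]))
```

```text
[0.50724591 0.20098587 0.1904246 ] [ 3.14102719e+00  1.58000680e-03 -3.13312927e+00] [ 2.73246346e-01  8.36322092e-02  1.43196390e+00  1.32461886e-04
  1.62432362e+00 -1.30600662e+00] [244.18325449 133.88002981] [244.45558796 139.82542678] [247.17211385 155.33234468]
```

View pics/c2.png

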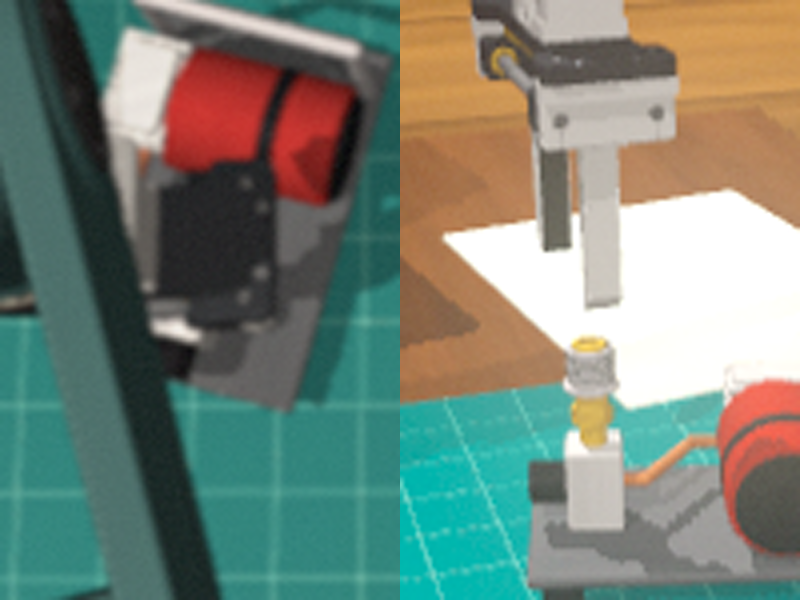

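carry_out:
  increments:
    - [0,[-3.5,-4.5,0],0]
    - [0,[0,0,15],0]
    - [0,[0,0,15],0]
    - [60,[0,0,10],0]
    - [90,[0,0,10],0]
    - [110,[0,0,5],0]
    - [120,[0,0,4],0]
    - [130,[0,0,0],0]

```text
time: 2.9
tool_pos: [0.5108, 0.1955, 0.13]
ee_rot: [-3.141, -0.001, -3.135]
wrist_force: [-0.7, -0.1, -0.6]
width: 0.0573
finger_force: 0.0
```

carry_out:
  increments:
    - [140,[0,0,0],0]
    - [150,[0,0,0],0]
    - [160,[0,0,0],0]
    - [160,[0,0,0],0]

```text
time: 3.3
tool_pos: [0.5111, 0.1956, 0.1309]
ee_rot: [3.141, 0.001, -3.135]
wrist_force: [-0.3, 0.9, 0.2]
width: 0.0351
finger_force: 0.0
```

carry_out:
  increments:
    - [170,[0,0,0],0]
    - [175,[0,0,0],0]
    - [178,[0,0,0],0]
    - [178,[0,0,0],0]

```text
time: 3.7
tool_pos: [0.511, 0.1961, 0.1306]
ee_rot: [3.14, 0.0, -3.134]
wrist_force: [-0.1, 2.2, 0.1]
width: 0.0287
finger_force: 2.7
```

carry_out:
  increments:
    - [185,[0,0,0],0]
    - [195,[0,0,0],0]
    - [210,[0,0,0],0]
    - [210,[0,0,0],0]

```text
time: 4.1
tool_pos: [0.511, 0.1961, 0.1306]
ee_rot: [3.14, 0.0, -3.134]
wrist_force: [-0.0, 3.8, 1.0]
width: 0.0278
finger_force: 30.0
```

carry_out:
  increments:
    - [210,[0,0.5,1],0]
    - [210,[0,0,1],0]
    - [210,[0,0,1],0]
    - [210,[0,0,1],0]
    - [210,[0,0,1],0]
    - [210,[0,0,0],0]

```text
time: 4.7
tool_pos: [0.5111, 0.1962, 0.1269]
ee_rot: [3.141, 0.001, -3.135]
wrist_force: [-3.2, 3.3, 6.9]
width: 0.0273
finger_force: 30.0
```

carry_out:
  increments:
    - [210,[0,0,1],0]
    - [210,[0,0,1],0]
    - [210,[0,0,1],0]
    - [210,[0,0,0.5],0]
    - [210,[0,0,0],0]
    - [210,[0,0,0],0]

```text
time: 5.3
tool_pos: [0.511, 0.1962, 0.1238]
ee_rot: [3.141, 0.001, -3.135]
wrist_force: [-3.8, 2.8, 7.4]
width: 0.0272
finger_force: 30.0
```

carry_out:
  increments:
    - [210,[0,0,1],0]
    - [210,[0,0,0.5],0]
    - [210,[0,0,0],0]
    - [210,[0,0,0],0]

```text
time: 5.7
tool_pos: [0.511, 0.1962, 0.1225]
ee_rot: [3.141, 0.001, -3.135]
wrist_force: [-3.4, 2.5, 8.3]
width: 0.0277
finger_force: 30.0
```

carry_out:
  increments:
    - [150,[0,0,0],0]
    - [120,[0,0,0],0]
    - [100,[0,0,0],0]
    - [80,[0,0,0],0]
    - [60,[0,0,0],0]
    - [60,[0,0,10],0]
    - [60,[0,0,-10],0]
    - [60,[0,0,0],0]

```text
time: 6.5
tool_pos: [0.5114, 0.1962, 0.1213]
ee_rot: [3.141, 0.001, -3.135]
wrist_force: [-0.2, 1.0, 0.8]
width: 0.0721
finger_force: 0.0
```

carry_out:
  increments:
    - [60,[0,0,-30],0]
    - [60,[0,0,-30],0]
    - [60,[0,0,-20],0]
    - [60,[-5,-35,0],0]
    - [60,[-6,-40,0],0]
    - [60,[-6,-40,0],0]
    - [60,[-6,-40,0],0]
    - [60,[-6,-40,0],0]

```text
time: 7.3
tool_pos: [0.5416, -0.0002, 0.2012]
ee_rot: [-3.141, 0.002, -3.134]
wrist_force: [0.4, -0.5, -0.4]
width: 0.0723
finger_force: 0.0
```

Run:
```python
from h import *
b=snap('side','s2.png');b0=cv2.imread('pics/s0.png')
R=lambda im:cv2.resize(im[145:190,225:270],(400,400),interpolation=cv2.INTER_CUBIC)
cv2.imwrite('pics/c3.png',np.hstack([R(b0),R(b)]))
```

```text
(no output)
```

View pics/c3.png

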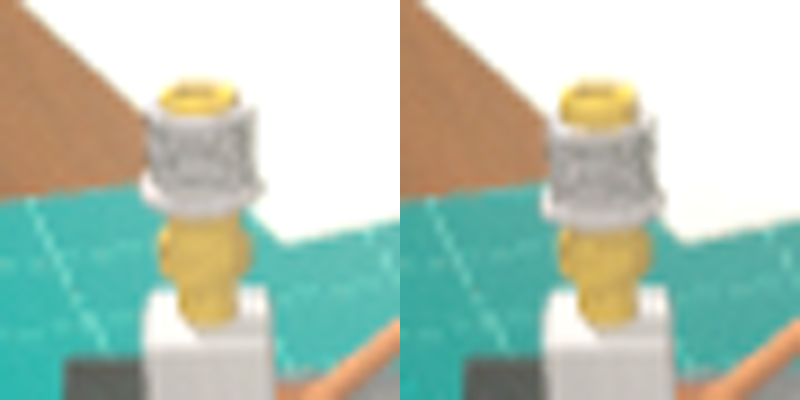

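carry_out:
  increments:
    - [60,[-6,-40,0],0]
    - [60,[-6,-40,0],0]
    - [60,[-6,-40,0],0]
    - [60,[-6,-40,0],0]
    - [60,[-6,-40,0],0]
    - [60,[-6,-40,0],0]
    - [60,[-5,-40,0],0]
    - [60,[0,-12,0],0]

```text
time: 8.15
tool_pos: [0.5842, -0.2942, 0.1999]
ee_rot: [-3.14, -0.0, -3.138]
wrist_force: [0.3, 0.3, -1.2]
width: 0.072
finger_force: 0.0
```

carry_out:
  increments:
    - [60,[0,0,0],0]
    - [60,[0,0,20],0]
    - [60,[0,0,0],0]

```text
time: 8.45
tool_pos: [0.5834, -0.2879, 0.178]
ee_rot: [3.138, -0.004, -3.133]
wrist_force: [0.1, 0.0, -1.1]
width: 0.0719
finger_force: 0.0
```

Run:
```python
from h import *
a=snap('top','t3.png');b=snap('side','s3.png')
R=lambda im,u,v,w,h:cv2.resize(im[v:v+h,u:u+w],(400,600),interpolation=cv2.INTER_CUBIC)
cv2.imwrite('pics/c4.png',np.hstack([R(a,365,140,80,120),R(b,330,230,80,120)]))
o=robot.get_obs();p=o['tool_pos'];print(p,o['ee_rot'],o['joint_positions'],proj('side',p),proj('side',p-[0,0,.014]))
```

```text
[ 0.58423776 -0.28861529  0.18041987] [ 3.14044816e+00 -8.48811710e-04 -3.13287967e+00] [-5.46078810e-01  3.25135360e-01  1.16681595e+00  5.27402997e-04
  1.65096571e+00 -2.12554575e+00] [392.37484142 255.61396856] [391.00448909 264.17757738]
```

View pics/c4.png

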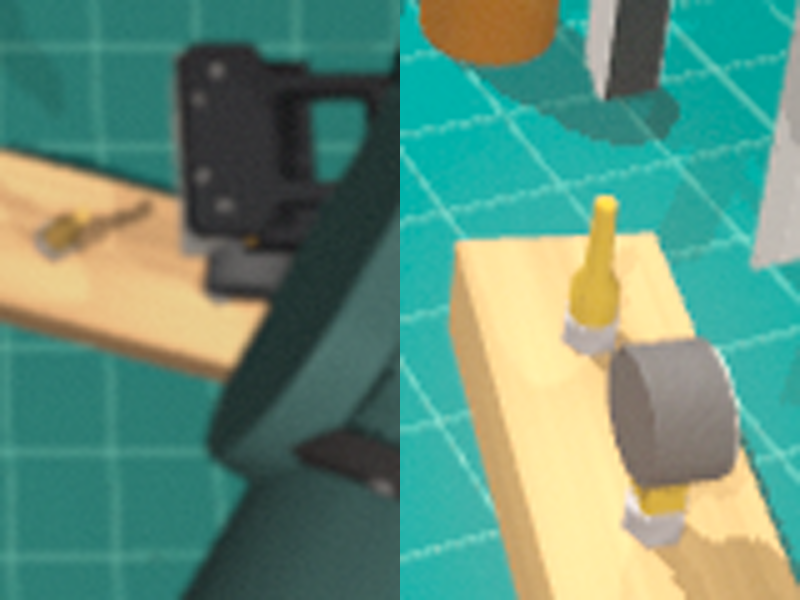

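Run:
```python
from h import *
P=lambda u,v,z:atz('side',(u-400)/5+330-.4,v/5+230-.4,z)
a=P(638,417,.084);b=P(700,408,.084);print(a,b,(a+b)/2,np.degrees(np.arctan2(*(b-a)[1::-1])),np.linalg.norm(b-a))
print('collar',P(655,517,.045),'noz',P(590,335,.045))
for y in(-15,-5,0,5,15):
    t=np.radians(y);c=np.array([.5835,-.2925,.084]);d=.012*np.array([np.cos(t),np.sin(t),0]);print(y,(proj('side',c+d)-proj('side',c-d))*5)
```

```text
[ 0.5732048  -0.28991233  0.084     ] [ 0.59172244 -0.29240893  0.084     ] [ 0.58246362 -0.29116063  0.084     ] -7.678479731384265 0.018685173128021464
collar [ 0.58195413 -0.29306458  0.045     ] noz [ 0.60196109 -0.21817937  0.045     ]
-15 [83.41118984 -3.85569907]
-5 [ 78.02437962 -14.38279603]
0 [ 74.42925363 -19.50231329]
5 [ 70.26783208 -24.47365576]
15 [ 60.37642069 -33.82201127]
```

carry_out:
  increments:
    - [60,[1,-4,0],0]
    - [60,[0,0,10],6.5]
    - [60,[0,0,25],0]
    - [60,[0,0,25],0]
    - [60,[0,0,20],0]
    - [60,[0,0,15],0]
    - [60,[0,0,5],0]
    - [60,[0,0,0],0]

```text
time: 9.35
tool_pos: [0.5833, -0.2943, 0.0803]
ee_rot: [3.141, -0.0, 3.035]
wrist_force: [0.0, 0.5, 0.4]
width: 0.0724
finger_force: 0.0
```

carry_out:
  increments:
    - [100,[0,0,0],0]
    - [120,[0,0,0],0]
    - [130,[0,0,0],0]
    - [138,[0,0,0],0]
    - [142,[0,0,0],0]
    - [144,[0,0,0],0]
    - [144,[0,0,0],0]

```text
time: 10.05
tool_pos: [0.5834, -0.2943, 0.0805]
ee_rot: [3.141, 0.0, 3.035]
wrist_force: [-0.9, 0.6, 0.6]
width: 0.0412
finger_force: 0.2
```

carry_out:
  increments:
    - [148,[0,0,0],0]
    - [155,[0,0,0],0]
    - [170,[0,0,0],0]
    - [170,[0,0,0],0]
    - [170,[0,0,0],0]

```text
time: 10.55
tool_pos: [0.5834, -0.2943, 0.0805]
ee_rot: [3.141, 0.0, 3.035]
wrist_force: [0.6, 1.3, 0.2]
width: 0.0397
finger_force: 29.6
```

carry_out:
  increments:
    - [170,[0,0,-3],0]
    - [170,[0,0,-8],0]
    - [170,[0,0,-15],0]
    - [170,[0,0,-20],0]
    - [170,[0,0,-30],0]
    - [170,[0,0,-24],0]
    - [170,[0,0,0],0]
    - [170,[0,0,0],0]

```text
time: 11.35
tool_pos: [0.5836, -0.2947, 0.1814]
ee_rot: [-3.141, 0.002, 3.035]
wrist_force: [-0.9, -0.7, -2.0]
width: 0.0393
finger_force: 29.6
```

Run:
```python
from h import *
b=snap('side','s4.png')
o=robot.get_obs();p=o['tool_pos'];q=proj('side',p-[0,0,.03]);print(p,o['ee_rot'],q,proj('side',p+[0,0,.005-.044]),proj('side',p+[0,0,.005-.066]),proj('side',p+[0,0,.005-.034]))
u,v=int(q[0])-40,int(q[1])-50
cv2.imwrite('pics/c5.png',cv2.resize(b[v:v+75,u:u+80],(640,600),interpolation=cv2.INTER_CUBIC));print(u,v)
```

```text
[ 0.58292797 -0.29430503  0.17962507] [ 3.14108805e+00 -1.08857474e-03  3.03495567e+00] [390.82629324 276.95707708] [389.96920231 282.22175554] [387.92960177 294.74999567] [390.92236239 276.3669726 ]
350 226
```

View pics/c5.png

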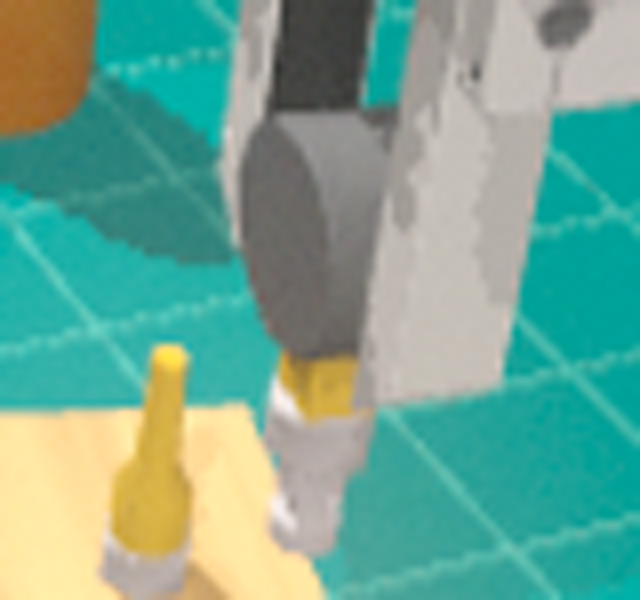

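carry_out:
  increments:
    - [170,[0,0,-20],0]
    - [170,[0,0,-20],-3]
    - [170,[0,0,-20],-3.1]
    - [170,[5,30,0],0]
    - [170,[6,35,0],0]
    - [170,[6,35,0],0]
    - [170,[6,35,0],0]
    - [170,[6,35,0],0]

```text
time: 12.2
tool_pos: [0.5531, -0.1229, 0.2378]
ee_rot: [3.14, -0.004, 3.141]
wrist_force: [-0.2, 0.4, -1.9]
width: 0.0398
finger_force: 29.6
```

carry_out:
  increments:
    - [170,[6,35,0],0]
    - [170,[6,35,0],0]
    - [170,[6,35,0],0]
    - [170,[6,35,0],0]
    - [170,[6,35,0],0]
    - [170,[6,35,0],0]
    - [170,[6,35,0],0]
    - [170,[0,0,0],0]

```text
time: 13.0
tool_pos: [0.5105, 0.1241, 0.2382]
ee_rot: [3.14, -0.004, -3.136]
wrist_force: [0.3, -0.9, -1.4]
width: 0.0392
finger_force: 29.6
```

carry_out:
  increments:
    - [170,[0,0,0],0]
    - [170,[0,0,0],0]

```text
time: 13.2
tool_pos: [0.5121, 0.1197, 0.2392]
ee_rot: [-3.141, -0.002, 3.141]
wrist_force: [-0.5, -0.6, -1.6]
width: 0.0394
finger_force: 29.6
```

carry_out:
  increments:
    - [170,[1,30,0],0]
    - [170,[0,30,0],0]
    - [170,[0,17,0],0]
    - [170,[0,0,15],0]
    - [170,[0,0,15],0]
    - [170,[0,0,0],0]
    - [170,[0,0,0],0]
    - [170,[0,0,0],0]

```text
time: 14.0
tool_pos: [0.5116, 0.1967, 0.2107]
ee_rot: [3.142, 0.0, 3.14]
wrist_force: [1.1, 0.4, -1.2]
width: 0.0398
finger_force: 29.6
```

Run:
```python
from h import *
b=snap('side','s5.png')
P=[]
for i in range(4):
    P.append(robot.get_obs()['tool_pos']); robot.snapshot('side')
p=np.mean(P,0);print(p,robot.get_obs()['ee_rot'],proj('side',p+[0,0,.005-.066]),proj('side',[.5105,.1967,.14]))
cv2.imwrite('pics/c6.png',cv2.resize(b[110:185,210:290],(640,600),interpolation=cv2.INTER_CUBIC))
```

```text
[0.51175352 0.19719251 0.21122706] [3.14121134e+00 1.24939979e-03 3.14136220e+00] [247.2923188  151.08069449] [246.99195723 155.40723889]
```

View pics/c6.png

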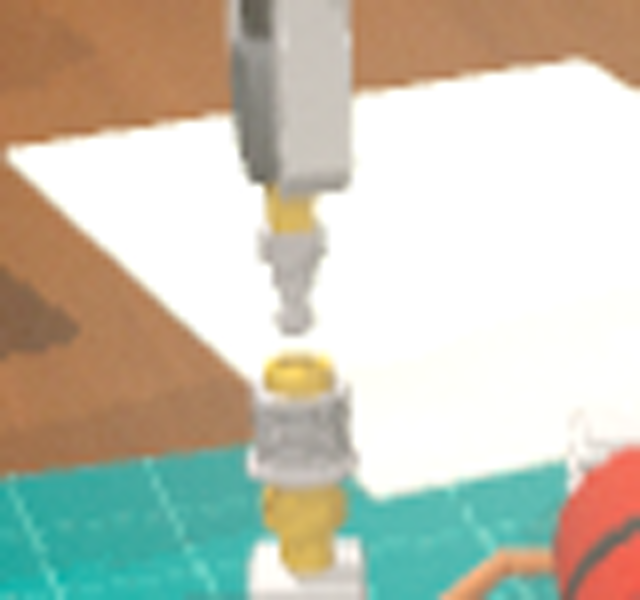

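Run:
```python
from h import *
b=cv2.imread('pics/s5.png').astype(int)
g=b.min(axis=2)
for v in range(132,172):
    row=g[v,236:258]; bg=(row[:3].mean()+row[-2:].mean())/2
    w=np.clip(245-row,0,None).astype(float); 
    print(v,' '.join('%3d'%x for x in row))
```

```text
132 255 255 255 255 249 148 105 104 124 167 163 160 161 158 159 158 155 176 255 255 255 255
133 255 255 255 255 255 249 240  97 121 157 150 151 150 149 152 151 158 213 255 255 255 255
134 255 255 255 255 255 255 255 131 108 147 134 135 141 171 229 248 249 255 255 255 255 255
135 255 255 255 255 255 255 255 146  99 117 109 110 123 201 255 255 255 255 255 255 255 255
136 255 255 255 255 255 255 255 149 101  98 101 100 122 209 255 255 255 255 255 255 255 255
137 255 255 255 255 255 255 255 166  98 100  99 102 112 176 244 255 255 255 255 255 255 255
138 255 255 255 255 255 255 230 209  97 102 101 114 121 164 212 255 255 255 255 255 255 255
139 255 255 255 255 255 255 206 195 158 164 163 166 166 173 199 255 255 255 255 255 255 255
140 255 255 255 255 255 255 204 171 173 177 176 177 178 172 199 255 255 255 255 255 255 255
141 255 255 255 255 255 255 201 169 175 176 177 178 171 163 180 255 255 255 255 255 255 255
142 255 255 255 255 255 255 217 173 174 180 177 172 165 166 231 255 255 255 255 255 255 255
143 255 255 255 255 255 255 255 247 172 176 173 169 161 188 255 255 255 255 255 255 255 
[... 1879 characters left out ...]
 179 157 165 165 160 160 169 156 141 170 251 252 253 255
165  92 105 107 121 122 157 156 162 164 155 157 158 155 154 159 163 141 159 243 251 253 255
166 121 114 109  97 115 200 161 149 157 170 170 167 156 155 156 153 153 154 206 254 254 254
167  78  83  77  83 125 221 166 169 172 166 168 167 160 173 170 159 164 180 188 253 253 254
168  75  81  81  78 120 218 200 198 182 176 179 178 176 181 176 186 180 183 204 252 252 252
169  75  79  78  82  95 175 188 193 188 192 190 194 192 192 186 185 176 155 205 251 251 251
170  74  78  78  80  78  88 124 153 150 167 171 171 168 161 155 143 143 109 151 223 251 250
171  74  79  77  81  80  81 122 110  96 118 119 118 117 108 106  98 114 121 100 144 224 239
```

carry_out:
  increments:
    - [170,[-0.4,-0.4,0],0]
    - [170,[0,0,3],0]
    - [170,[0,0,3],0]
    - [170,[0,0,2],0]
    - [170,[0,0,2],0]
    - [170,[0,0,0],0]
    - [170,[0,0,0],0]

```text
time: 14.95
tool_pos: [0.5119, 0.1971, 0.2008]
ee_rot: [-3.142, 0.001, 3.141]
wrist_force: [0.1, 0.5, -0.4]
width: 0.0392
finger_force: 29.6
```

carry_out:
  increments:
    - [170,[0,0,1],0]
    - [170,[0,0,1],0]
    - [170,[0,0,1],0]
    - [170,[0,0,0],0]
    - [170,[0,0,0],0]

```text
time: 15.45
tool_pos: [0.5123, 0.1971, 0.1989]
ee_rot: [3.141, 0.003, 3.141]
wrist_force: [-0.5, -1.3, 6.6]
width: 0.0395
finger_force: 29.6
```

carry_out:
  increments:
    - [170,[0,0,-2.5],0]
    - [170,[0,0,0],0]
    - [170,[0,0,0],0]
    - [170,[0,0,0],0]

```text
time: 15.85
tool_pos: [0.5118, 0.1971, 0.1999]
ee_rot: [-3.141, 0.0, 3.141]
wrist_force: [-0.4, -1.7, 2.3]
width: 0.0396
finger_force: 29.6
```

Run:
```python
from h import *
G=0
for i in range(8): G=G+robot.snapshot('side').astype(float)/8
np.save('g.npy',G); g=G.min(axis=2)
o=robot.get_obs();print(o['tool_pos'],o['wrist_force'])
for v in range(136,172):
    print(v,' '.join('%3d'%x for x in g[v,236:258]))
cv2.imwrite('pics/c7.png',cv2.resize(G.astype(np.uint8)[130:175,224:272],(640,600),interpolation=cv2.INTER_CUBIC))
```

```text
[0.51178511 0.19707785 0.19996852] [-0.27513073 -0.83928143  1.54595543]
136 255 255 255 255 248 123 108 107 115 170 199 178 177 178 172 169 166 178 239 255 255 255
137 255 255 255 255 255 213 175 103 111 166 171 157 158 158 154 153 151 168 249 255 255 255
138 255 255 255 255 255 254 244 131 106 158 150 149 150 153 178 180 205 213 255 255 255 255
139 255 255 255 255 255 255 255 181 101 129 126 126 129 196 251 253 255 255 255 255 255 255
140 255 255 255 255 255 255 255 195  99 103 104 103 111 189 255 255 255 255 255 255 255 255
141 255 255 255 255 255 255 255 188  99 100  99 102 103 158 255 255 255 255 255 255 255 255
142 255 255 255 255 255 255 249 219  99 100 100 101 104 134 213 255 255 255 255 255 255 255
143 255 255 255 255 255 255 220 209 170 134 135 134 151 152 177 255 255 255 255 255 255 255
144 255 255 255 255 255 255 222 182 176 166 167 168 174 168 175 255 255 255 255 255 255 255
145 255 255 255 255 255 255 228 172 172 174 176 178 175 168 173 255 255 255 255 255 255 255
146 255 255 255 255 255 255 227 171 174 175 179 176 169 165 190 255 255 255 255 255 255 255
147 255 255 255
[... 1584 characters left out ...]
 156 158 158 160 149 155 157 162 143 161 252 252 253 254
165  92 104 107 120 120 132 149 149 154 167 168 169 161 162 152 156 153 158 252 251 253 254
166 122 110 108  96 114 197 145 150 164 167 168 167 165 173 160 164 145 161 233 253 253 254
167  78  76  79  81 132 231 174 167 151 154 156 158 157 159 159 166 151 164 200 252 253 253
168  76  78  77  80 124 223 220 178 167 181 174 173 174 176 170 175 184 181 194 251 252 252
169  74  76  76  78  95 180 205 204 212 193 186 181 183 193 188 186 187 162 196 250 250 251
170  74  75  75  76  80 100 150 184 188 186 188 185 185 187 171 153 158 109 155 222 250 250
171  74  74  75  76  78  77 106 135 120 138 145 146 138 137 122 104 114 123  98 143 221 232
```

View pics/c7.png

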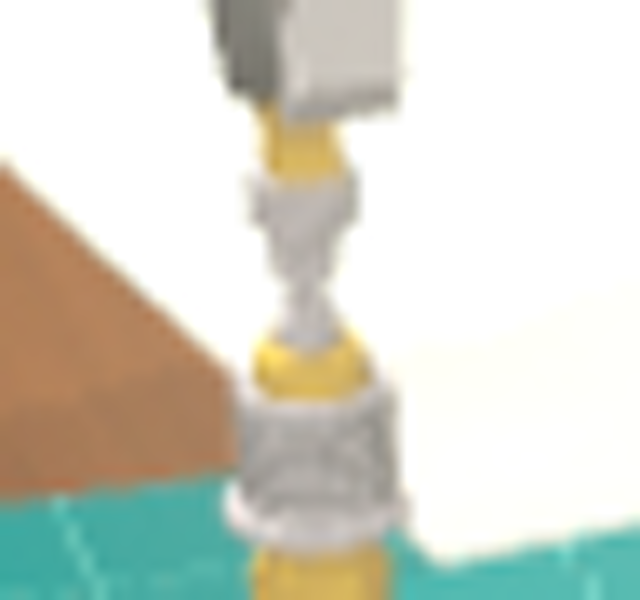

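carry_out:
  increments:
    - [170,[0,0,-2],0]
    - [170,[0,-1.8,0],0]
    - [170,[0,0,1],0]
    - [170,[0,0,1],0]
    - [170,[0,0,1],0]
    - [170,[0,0,1],0]
    - [170,[0,0,0],0]
    - [170,[0,0,0],0]

```text
time: 17.05
tool_pos: [0.5117, 0.1954, 0.1979]
ee_rot: [3.141, -0.0, 3.142]
wrist_force: [-0.3, 0.4, -1.6]
width: 0.0397
finger_force: 29.6
```

No contact now (Fz at baseline) below the previous contact height. Continue gently.

carry_out:
  increments:
    - [170,[0,0,1],0]
    - [170,[0,0,1],0]
    - [170,[0,0,1],0]
    - [170,[0,0,0],0]
    - [170,[0,0,0],0]

```text
time: 17.55
tool_pos: [0.5117, 0.1953, 0.1949]
ee_rot: [3.142, -0.0, 3.141]
wrist_force: [-0.8, -0.2, -1.0]
width: 0.0394
finger_force: 29.6
```

carry_out:
  increments:
    - [170,[0,0,1],0]
    - [170,[0,0,1],0]
    - [170,[0,0,1],0]
    - [170,[0,0,0],0]
    - [170,[0,0,0],0]

```text
time: 18.05
tool_pos: [0.5119, 0.1954, 0.1924]
ee_rot: [3.141, 0.001, 3.141]
wrist_force: [-1.6, 0.4, 1.3]
width: 0.0396
finger_force: 29.6
```

carry_out:
  increments:
    - [170,[0,0,1],0]
    - [170,[0,0,1],0]
    - [170,[0,0,1],0]
    - [170,[0,0,1],0]
    - [170,[0,0,0],0]

```text
time: 18.55
tool_pos: [0.5127, 0.1955, 0.1901]
ee_rot: [3.141, 0.004, 3.141]
wrist_force: [-0.2, 0.1, 7.1]
width: 0.0394
finger_force: 29.6
```

carry_out:
  increments:
    - [170,[0,0,1],0]
    - [170,[0,0,1],0]
    - [170,[0,0,1],0]
    - [170,[0,0,0],0]

```text
time: 18.95
tool_pos: [0.513, 0.1956, 0.188]
ee_rot: [3.14, 0.005, 3.141]
wrist_force: [-0.5, -0.5, 9.3]
width: 0.0398
finger_force: 29.6
```

carry_out:
  increments:
    - [170,[0,0,1],0]
    - [170,[0,0,1],0]
    - [170,[0,0,1],0]
    - [170,[0,0,0],0]

```text
time: 19.35
tool_pos: [0.5131, 0.1955, 0.1851]
ee_rot: [3.141, 0.005, 3.141]
wrist_force: [-0.4, -1.0, 9.5]
width: 0.0394
finger_force: 29.6
```

Force steady at about 11 N while it advances: the valve is opening. Continue.

carry_out:
  increments:
    - [170,[0,0,1],0]
    - [170,[0,0,1],0]
    - [170,[0,0,1],0]
    - [170,[0,0,0],0]

```text
time: 19.75
tool_pos: [0.513, 0.1955, 0.1823]
ee_rot: [3.14, 0.005, 3.141]
wrist_force: [-1.2, -0.8, 11.1]
width: 0.0392
finger_force: 29.6
```

carry_out:
  increments:
    - [170,[0,0,1],0]
    - [170,[0,0,1],0]
    - [170,[0,0,1],0]
    - [170,[0,0,0],0]

```text
time: 20.15
tool_pos: [0.5131, 0.1956, 0.1793]
ee_rot: [3.14, 0.006, 3.141]
wrist_force: [-0.5, -1.1, 10.0]
width: 0.0397
finger_force: 29.6
```

carry_out:
  increments:
    - [170,[0,0,1],0]
    - [170,[0,0,1],0]
    - [170,[0,0,0],0]

```text
time: 20.45
tool_pos: [0.5129, 0.1956, 0.177]
ee_rot: [3.14, 0.005, 3.142]
wrist_force: [-0.8, 0.2, 10.1]
width: 0.0398
finger_force: 29.6
```

carry_out:
  increments:
    - [170,[0,0,1],0]
    - [170,[0,0,0],0]

```text
time: 20.65
tool_pos: [0.513, 0.1956, 0.1765]
ee_rot: [3.14, 0.005, 3.142]
wrist_force: [-0.9, -1.2, 12.5]
width: 0.0396
finger_force: 29.6
```

carry_out:
  increments:
    - [170,[0,0,1],0]
    - [170,[0,0,0],0]

```text
time: 20.85
tool_pos: [0.5131, 0.1956, 0.1761]
ee_rot: [3.14, 0.006, 3.142]
wrist_force: [-1.6, -1.0, 12.2]
width: 0.0399
finger_force: 29.6
```

Run:
```python
from h import *
b=snap('side','s8.png')
cv2.imwrite('pics/c8.png',cv2.resize(b[130:175,224:272],(640,600),interpolation=cv2.INTER_CUBIC))
```

```text
(no output)
```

View pics/c8.png

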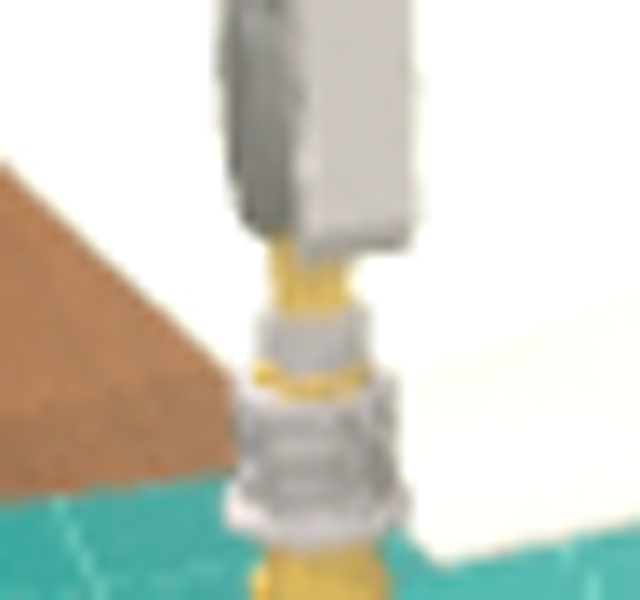

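carry_out:
  increments:
    - [170,[0,0,-2],0]
    - [170,[0,0,-2],0]
    - [170,[0,0,-2],0]
    - [170,[0,0,-1.5],0]
    - [170,[0,0,0],0]
    - [170,[0,0,0],0]

```text
time: 21.5
tool_pos: [0.5119, 0.1954, 0.1794]
ee_rot: [3.142, 0.0, 3.141]
wrist_force: [0.1, 0.3, 3.5]
width: 0.0395
finger_force: 29.6
```

carry_out:
  increments:
    - [170,[0,0,-1],0]
    - [150,[0,0,0],0]
    - [140,[0,0,0],0]
    - [120,[0,0,0],0]
    - [100,[0,0,0],0]
    - [70,[0,0,0],0]
    - [40,[0,0,0],0]
    - [20,[0,0,0],0]

```text
time: 22.3
tool_pos: [0.5117, 0.1954, 0.1804]
ee_rot: [3.142, -0.0, 3.142]
wrist_force: [-0.1, -0.5, 0.4]
width: 0.0778
finger_force: 0.0
```

carry_out:
  increments:
    - [20,[0,0,-10],0]
    - [20,[0,0,-25],0]
    - [20,[0,0,-30],0]
    - [20,[0,-40,-10],0]
    - [20,[0,-40,0],0]
    - [20,[0,-40,0],0]
    - [20,[0,0,0],0]
    - [20,[0,0,0],0]

```text
time: 23.1
tool_pos: [0.5119, 0.0748, 0.2563]
ee_rot: [3.141, 0.001, 3.14]
wrist_force: [-0.6, -0.2, -0.2]
width: 0.0867
finger_force: 0.0
```

Run:
```python
from h import *
b=snap('side','s9.png'); o=robot.get_obs();print(o['tool_pos'],o['wrist_force'])
cv2.imwrite('pics/c9.png',cv2.resize(b[100:190,200:320],(800,600),interpolation=cv2.INTER_CUBIC))
```

```text
[0.51188753 0.07561603 0.25610125] [-0.69588341  0.36706563 -0.46291578]
```

View pics/c9.png

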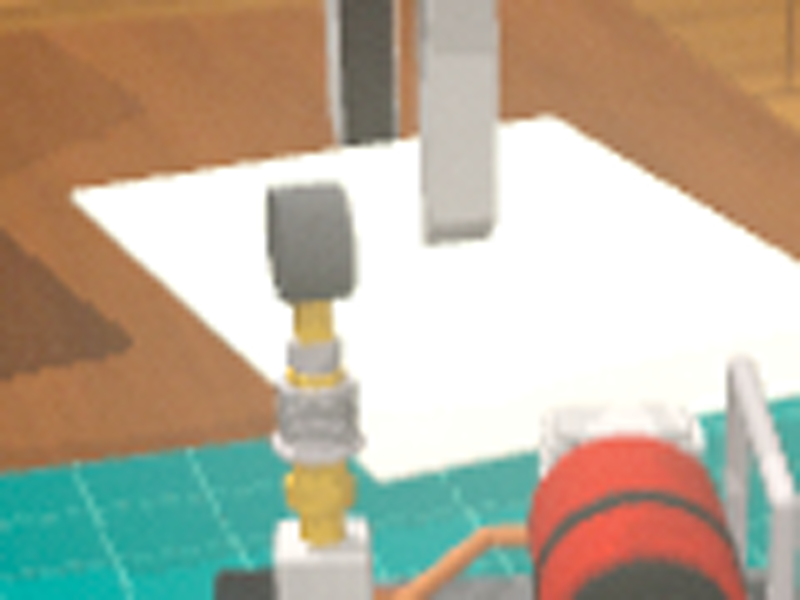

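The gauge stands upright on the coupler and the sleeve is forward. The arm is clear, so I'm handing in.

```bash
python3 -c "
from bench import robot
print(robot.close_job())"
```

```text
the job is handed in; nothing more can be done
None
```

I drew the coupler sleeve back until it caught, then pushed the gauge fully home; in the last picture it stands upright with the sleeve forward over it. I handed the job in at about 23 s of robot time with the arm clear, and no verdict was returned.

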